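Square the base boards, then present the heavier gift carton

ROBOT

A 7-joint arm with a two-finger parallel gripper is mounted at the origin on the work surface. World frame = base frame: x ahead of the robot, y to its left, z up, the work surface at z = 0. Lengths are in mm, angles in rad, forces in N, time in s.
With the tool pointing down it reaches from about 425 to 975 mm from the base axis. Payload 16.7 kg.
Tool frame: the origin (TCP) lies on the centre line of the jaws, within the pads' length; the fingertips stand 19 mm ahead of it and the grasp point (between the pads) is the TCP; y points along the fingers, x is the direction in which the jaws open and shut, and the axes are right-handed (so a half turn about y gives the same grasp; the last joint's range is limited). The gripper opens to 85 mm and grips with 20 to 120 N. Pads are 22 mm wide; open, the fingers measure 114 mm over their backs; the gripper's body (76 mm by 85 mm) begins 54 mm behind the grasp point. The pads swing forward as they close: fully open they stand 13 mm farther back than shut.
Start: joints at [-1.264, 0.426, 0.074, 1.606, -0.034, 1.111, -0.067], TCP at [297.122, 606.049, 250.302] pointing down, gripper open.
Joint ranges: [-2.85, 2.85], [-0.5, 2.14], [-1.23, 1.37], [0.21, 2.46], [-1.02, 4.16], [0.16, 2.05], [-2.73, 2.73]. Speed limits (rad/s): [1.89, 1.89, 2.39, 2.39, 3.01, 3.01, 3.01].

INTERFACE

Orientations are given as [roll, pitch, yaw] about the fixed x, y, z axes, in that order (R = Rz(yaw) Ry(pitch) Rx(roll)).
In Python, from workcell import manip, vision gives the robot as it stands.
- The arm moves only by the tool move_arm, never from a script. Its argument "increments" is a list that holds one entry, the list of rows, each a list of 4 numbers: the shift along the tool's x, y, z in cm, then the turn about the tool's y in degrees. A call has 1 to 20 rows; each row shifts and turns the pose as measured when the row begins, along the tool's axes as they then stand; what a row does not reach is not made up. A row lasts 1/12 s, in which the tool goes at most 41.7 mm and 7.16 degrees, less where a joint would pass 70% of its speed; a pose out of reach is approached as far as the arm can. A call is refused whole if a number of a shift passes 4.17 or a number of a turn 7.16, either way. A call with a gripper value outside its range is refused whole. "jaw" is the closure in counts, from 0 (fully open) to 255 (shut), set as the call begins (left out, the last holds). The fingers move at their own pace and stop on an object; "squeeze" is the grip in N (left out, the last holds). Time passes only in rows, so rows that do not move let the fingers close. It gives the time, the measured TCP pose, the force and the opening at its end, in the units of the state.
- manip.state(): the state, without advancing time (a new reading comes with each control period).
- vision.camera(name): name is "scene" or "top" or "wrist"; returns a dict with "image" (400x640x3 uint8, red, green, blue), "z_map" (400x640 float32, mm along the optical axis (not along the pixel's ray), 0 where there is no reading), "intrinsics" (3x3 intrinsics, pixels), "eye" and "orientation" of the camera in the world. Camera axes: x right, y down, z forward; pixel columns grow to the right and rows downward; lengths in mm; the calibration is good to about 2 mm. The wrist camera is an equidistant fisheye: a pixel r from the principal point sees the ray r / f radians off the axis. A picture is of the moment at which its call begins.
- manip.job_done(): hands the job in, once; it reports no verdict.
Trained networks look in the newest picture that a camera, given by its name, has taken for a name from the list of things; names that differ only in an ending like _2 or _b are one class to them, and where a whole thing is asked for, a point or a joint stands for the part that bears it (a point fixed in the world has none). Each returns a list of dicts, best first, with "score" (0 to 1); they miss things now and then, are a little off and sometimes report something else, mostly with a low value. They report only what shows in the picture. A call takes as long as a camera call. They do not tell look-alikes from the thing itself.
- vision.regions_of(camera, query): "mask" (400x640 bool, what is visible of it) and "extent" ([left, top, right, bottom] as shares, 0 to 1, of the picture: columns of its width, rows of its height, round what is visible of it).
- vision.pinpoint(camera, query): "location" ([column, row] as shares, 0 to 1, of the picture: columns of its width, rows of its height: a listed point, or the origin of a listed thing).
The state is a dict: "t": time; "joint_pos": joint angles; "joint_velocities": joint speeds; "joint_efforts": joint torques, N m; "eef_pos": TCP position; "orientation": TCP orientation; "ft_force": force on the tool from outside, world axes, zero at the start; "wrist_torque": the same for the moment, N m; "opening": finger opening in mm.
Only numpy, scipy, OpenCV 4.12 (cv2) and the standard library are available. Lean on these libraries where they do the work, as an engineer would, in place of code of your own. Each camera call takes 0.05 s, during which the arm holds its last target. There are 200 camera calls.

TASK

Tap the stack of three loose grey base boards square into the corner jig, all edges in line and flush against both fences. Then lift the two look-alike gift cartons in turn clear of the mat, the left one first and set back upright on the mat before the right one is lifted, and feel which is heavier. Finish while holding the heavier carton still and upright in the gripper, about 10 cm above the middle of the squared boards, with the lighter one left standing on the mat and the other things left alone.

Things in the scene. Friction and masses are not known exactly. Their poses are not given: they have to be found in the camera images.
- mat: Dark grey rubber packing mat fixed on the table under the two cartons, 300 x 400 mm, 2 mm thick. Origin: centre of its underside, on the table top (z = 0).
- jig: Fixed aluminium corner jig, two fences 40 mm tall, 12 mm thick, as long as the boards. Origin: on the table, where a squared board's centre lies. Jig x points at the far fence (inner face 60 mm from the origin along +x), jig y at the side fence (inner face 45 mm along +y); z up. The -x and -y sides are open: push from there. The boards lie on a smaller pad 6 mm high and overhang it.
- board1: Smooth grey stiff base board, 120 mm (its x) by 90 mm (its y), 6 mm thick, about 90 g. Origin: centre of its underside. Bottom board of the stack of three, lying on the jig's 6 mm pad, starting 11 to 26 mm short of each fence and turned a little.
- board2: Smooth grey stiff base board, 120 mm (its x) by 90 mm (its y), 6 mm thick, about 90 g. Origin: centre of its underside. Middle board of the stack; starts shifted likewise.
- board3: Smooth grey stiff base board, 120 mm (its x) by 90 mm (its y), 6 mm thick, about 90 g. Origin: centre of its underside. Top board of the stack; starts shifted likewise. The stack's top is 24 mm above the table.
- carton_left: Closed cream carton, 58 x 58 mm, 80 mm tall, paper strip over its lid. Looks like its twin; one of the two (either) weighs 0.5 to 0.7 kg, the other 0.18 to 0.26 kg. Stiff enough for a 40 N grip. Origin: centre of its underside, z up, x and y square to its sides. Starts standing on the mat, on the robot's left (larger y).
- carton_right: Closed cream carton, 58 x 58 mm, 80 mm tall, paper strip over its lid. Looks like its twin; one of the two (either) weighs 0.5 to 0.7 kg, the other 0.18 to 0.26 kg. Stiff enough for a 40 N grip. Origin: centre of its underside, z up, x and y square to its sides. Starts standing on the mat, between the left carton and the jig (smaller y).
- tape_roll: Bystander: clear roll of packing tape lying flat, 90 mm across, 24 mm tall. Origin: on its underside.
- marker: Bystander: marker pen lying down, 130 mm long, 18 mm thick. Origin: on its underside.
- ribbon_spool: Bystander: white ribbon spool standing on its flange, 64 mm across, 40 mm tall. Origin: on its underside.
- small_carton: Bystander: flat cream carton 85 x 55 x 30 mm (not one of the two to be compared). Origin: on its underside.
- cutter: Bystander: grey box cutter lying down, about 150 mm long, 19 mm thick. Origin: on its underside.
Mind the look-alikes: they are no part of the job. Leave any brown, orange or turquoise look-alike of the board1 alone.

How it is judged (in metres and radians):
On the way, in this order (a step that is already met when the one before it is completed fails the run):
1. all three boards are square in the jig (x of board1 in the frame of jig between -0.004 and 0.004 m and y of board1 in the frame of jig between -0.004 and 0.004 m and angle between the x axis of each of board1, board2, board3 and the x axis of jig, either way round below 0.05 rad and height (world z) of each of board1, board2, board3 below 0.022 m and angle between each of board1, board2, board3's own z axis and vertical below 0.1 rad and x of board2 in the frame of jig between -0.004 and 0.004 m and y of board2 in the frame of jig between -0.004 and 0.004 m and x of board3 in the frame of jig between -0.004 and 0.004 m and y of board3 in the frame of jig between -0.004 and 0.004 m), for 0.2 s.
2. the left carton is lifted clear, the right one standing (height (world z) of carton_left above 0.03 m and contact force between carton_left and the fingers above 2 N and contact force between carton_left and mat below 0.5 N and height (world z) of carton_right below 0.008 m and angle between carton_right's own z axis and vertical below 0.1 rad), for 0.2 s.
3. the right carton is lifted clear, the left one standing (height (world z) of carton_right above 0.03 m and contact force between carton_right and the fingers above 2 N and contact force between carton_right and mat below 0.5 N and height (world z) of carton_left below 0.008 m and angle between carton_left's own z axis and vertical below 0.1 rad), for 0.2 s.
At the end, for the whole second after the job is handed in: All boards within 4 mm of flush with both fences, 0.05 rad of the jig. Heavier carton in the fingers, still, within 0.2 rad of upright, underside 60 to 200 mm above the table, within 30 mm of the stack's middle. Lighter carton upright on the mat, untouched (all of step 1 and ((height (world z) of carton_left between 0.06 and 0.2 m and horizontal distance between carton_left and jig below 0.03 m and angle between carton_left's own z axis and vertical below 0.2 rad and contact force between carton_left and the fingers above 2 N and linear speed of carton_left below 0.05 m/s and height (world z) of carton_right below 0.008 m and angle between carton_right's own z axis and vertical below 0.1 rad and contact force between carton_right and mat between 0.5 and 3.6 N and contact force between carton_right and the fingers below 0.1 N) or (height (world z) of carton_right between 0.06 and 0.2 m and horizontal distance between carton_right and jig below 0.03 m and angle between carton_right's own z axis and vertical below 0.2 rad and contact force between carton_right and the fingers above 2 N and linear speed of carton_right below 0.05 m/s and height (world z) of carton_left below 0.008 m and angle between carton_left's own z axis and vertical below 0.1 rad and contact force between carton_left and mat between 0.5 and 3.6 N and contact force between carton_left and the fingers below 0.1 N))); the arm keeps its last pose, push and grip.
It fails at once if a bystander is moved by more than 40 mm (distance of any of tape_roll, marker, ribbon_spool, small_carton, cutter from where it was at the start of the episode above 0.04 m).
It fails at once if a carton is tipped over (angle between any of carton_left, carton_right's own z axis and vertical above 0.7 rad).
It also fails if it takes over 72 s, if anything falls off the work surface, if the arm or the gripper's body presses on something with over 40 N, if the wrist force passes 120 N, or if a joint passes its speed limit or range.

## Working session

There is one attempt and no reset: what is moved stays moved. The work goes in short steps, Python scripts to look and compute and a tool call to move; the robot and the scene stay as the last step left them, time stands still between calls to the robot, and variables do not carry over. Pictures are saved under pics/ and viewed, about 8 in all and at most 12, crops included, and the job is handed in when it is done.

Besides the shell and the picture viewer there is one more tool, called after "Request:" as a command line: name --argument value ..., lists and objects as JSON in quotes. move_arm: Moves the arm, as the interface text tells. Its arguments: {"type":"object","properties":{"increments":{"type":"array"},"jaw":{"type":"number"},"squeeze":{"type":"number"}},"required":["increments"]}

```bash
mkdir -p pics; cat > h.py <<'E'
import numpy as np, cv2
from scipy.spatial.transform import Rotation as R
from workcell import manip, vision
def cloud(c):
    K=np.array(c["intrinsics"]);z=c["z_map"].astype(float);v,u=np.indices(z.shape)
    P=np.stack([(u-K[0,2])/K[0,0]*z,(v-K[1,2])/K[1,1]*z,z],-1)
    o=np.array(c["orientation"]); M=o if o.shape==(3,3) else R.from_euler('xyz',o).as_matrix()
    W=P@M.T+np.array(c["eye"]); W[z==0]=np.nan
    return W
def save(n,im): cv2.imwrite("pics/"+n,im[...,::-1])
E
python3 - <<'E'
from h import *
s=manip.state();print({k:np.round(v,3) for k,v in s.items()})
for n in ("scene","top"):
    c=vision.camera(n);save(n+"0.png",c["image"]);np.savez(n+"0.npz",W=cloud(c),im=c["image"]);print(n,c["eye"],c["orientation"],c["intrinsics"])
    W=cloud(c)
    for q in ["jig","board3","carton_left","carton_right","mat","tape_roll","marker","ribbon_spool","small_carton","cutter"]:
        for d in vision.regions_of(n,q)[:3]:
            m=d["mask"];p=W[m];print(n,q,round(d["score"],2),np.round(np.array(d["extent"])*[640,400,640,400]),np.nanmedian(p,0).round(), np.nanpercentile(p[:,2],95).round())
E
```

```text
{'t': np.float64(0.0), 'joint_pos': array([-1.265,  0.427,  0.074,  1.607, -0.034,  1.111, -0.067]), 'joint_velocities': array([-0.001,  0.   , -0.   ,  0.   ,  0.001, -0.002, -0.001]), 'joint_efforts': array([ 1.0000e-03, -9.4984e+01,  3.7620e+00, -4.6350e+01,  1.9000e-02,
        1.0000e-02,  0.0000e+00]), 'eef_pos': array([296.965, 605.731, 249.591]), 'orientation': array([-1.571e+00,  1.000e-03,  1.115e+00]), 'ft_force': array([-0.411,  0.288, -0.236]), 'wrist_torque': array([-0.047,  0.035,  0.009]), 'opening': np.float64(85.517)}
scene [ 793.24578506 -472.17664626  924.2356847 ] [-2.63979105e+00 -2.34546453e-03  5.49270363e-01] [[395.9961468    0.         311.39575742]
 [  0.         395.9961468  200.72110529]
 [  0.           0.           1.        ]]
scene jig 0.89 [289. 216. 348. 292.] [ 648. -139.    8.] 40.0
scene board3 0.89 [261. 224. 319. 275.] [ 560. -192.   23.] 26.0
scene board3 0.78 [194. 265. 252. 327.] [ 488. -365.    5.] 8.0
scene board3 0.72 [122. 247. 181. 300.] [ 308. -411.    5.] 7.0
scene carton_left 0.78 [346.  94. 373. 137.] [513. 236.  68.] 83.0
scene car
[... 903 characters left out ...]
 7.] 10.0
top board3 0.74 [352. 262. 407. 324.] [ 333. -171.    6.] 9.0
top carton_left 0.92 [186. 206. 225. 233.] [504. 242.  82.] 85.0
top carton_right 0.92 [272. 179. 298. 209.] [556.  56.  82.] 85.0
top carton_right 0.7 [301. 128. 326. 153.] [709.  -9.  40.] 44.0
top mat 0.95 [166. 161. 327. 281.] [499. 162.   2.] 6.0
top tape_roll 0.83 [237. 112. 275. 142.] [748. 137.  23.] 28.0
top marker 0.79 [253. 229. 268. 283.] [407. 119.  18.] 21.0
top ribbon_spool 0.92 [302. 126. 328. 154.] [709. -12.  40.] 44.0
top small_carton 0.7 [175. 118. 196. 150.] [729. 324.  30.] 33.0
top cutter 0.56 [390.  99. 399. 153.] [ 759. -218.   14.] 20.0
top cutter 0.27 [302. 125. 326. 155.] [710. -12.  40.] 44.0
```

```bash
python3 -c "
import cv2,numpy as np
a=cv2.imread('pics/top0.png');b=cv2.imread('pics/scene0.png');cv2.imwrite('pics/both.png',cv2.resize(np.vstack([a,b]),(480,600)))"
```

```text
(no output)
```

View pics/top0.png

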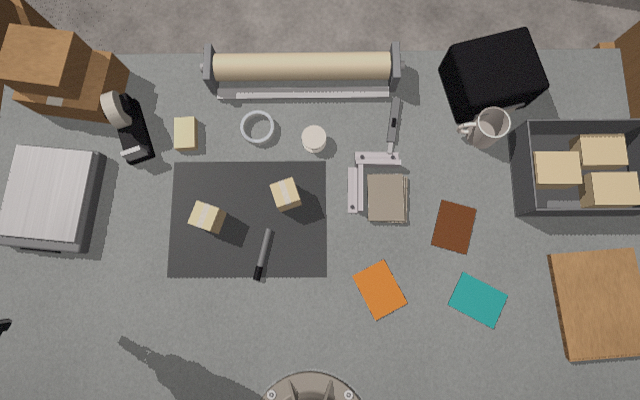

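Top view: the stack of grey boards is at (387,197). The far fence is at (378,158) and the side fence at (354,190). The cartons are at (207,217) and (285,194). The orange (380,290), brown (454,227) and turquoise (478,300) boards are look-alikes, so only the grey stack inside the jig fits.

```bash
cat >> h.py <<'E'
def rect(P):
    (c,s,a)=cv2.minAreaRect(P[:,:2].astype(np.float32)); return np.round(c,1),np.round(s,1),round(a,1)
def sel(W,zlo,zhi,box):
    P=W.reshape(-1,3);P=P[~np.isnan(P[:,0])]
    return P[(P[:,2]>zlo)&(P[:,2]<zhi)&(P[:,0]>box[0])&(P[:,0]<box[1])&(P[:,1]>box[2])&(P[:,1]<box[3])]
E
python3 - <<'E'
from h import *
for n in("top","scene"):
    W=np.load(n+"0.npz")["W"]; dz=2 if n=="top" else 0
    b=sel(W,18+dz,30+dz,(480,630,-255,-135));print(n,"board",rect(b))
    f=sel(W,34+dz,46+dz,(480,690,-280,-90));print("fence all",rect(f),len(f))
    for q,a in(("far",f[f[:,0]>612]),("side",f[f[:,0]<600])): print(q,len(a),rect(a) if len(a)>3 else 0)
    for q,bx in(("L",(440,570,190,290)),("R",(500,620,10,110))):
        a=sel(W,72,92,bx);print(q,len(a),rect(a),a[:,2].mean().round())
a=cv2.imread('pics/scene0.png')[190:310,240:400];cv2.imwrite('pics/jig.png',cv2.resize(a,(800,600),interpolation=cv2.INTER_CUBIC))
E
```

```text
top board (array([ 558.1, -192.2]), array([ 94.9, 125.3]), 88.6)
fence all (array([ 589. , -174.7]), array([130.5, 111.4]), 1.3) 457
far 277 (array([ 634.7, -173.8]), array([ 39.7, 111.4]), 1.8)
side 155 (array([ 560.7, -126.2]), array([10.4, 76.5]), 88.8)
L 614 (array([507.1, 251.8]), array([59.3, 57.9]), 70.4) 82.0
R 595 (array([562.8,  58.7]), array([58.8, 58. ]), 19.3) 82.0
scene board (array([ 557.1, -193.5]), array([ 96.3, 124.4]), 89.4)
fence all (array([ 589.6, -175.5]), array([131.5, 113.2]), 2.1) 493
far 311 (array([ 633.7, -173.6]), array([ 41.1, 113.2]), 1.0)
side 156 (array([ 560.5, -127. ]), array([12.9, 77.6]), 88.0)
L 384 (array([505.7, 251.3]), array([60.8, 60.2]), 72.8) 80.0
R 470 (array([562.3,  58.3]), array([57.9, 61.5]), 19.4) 80.0
```

View pics/jig.png

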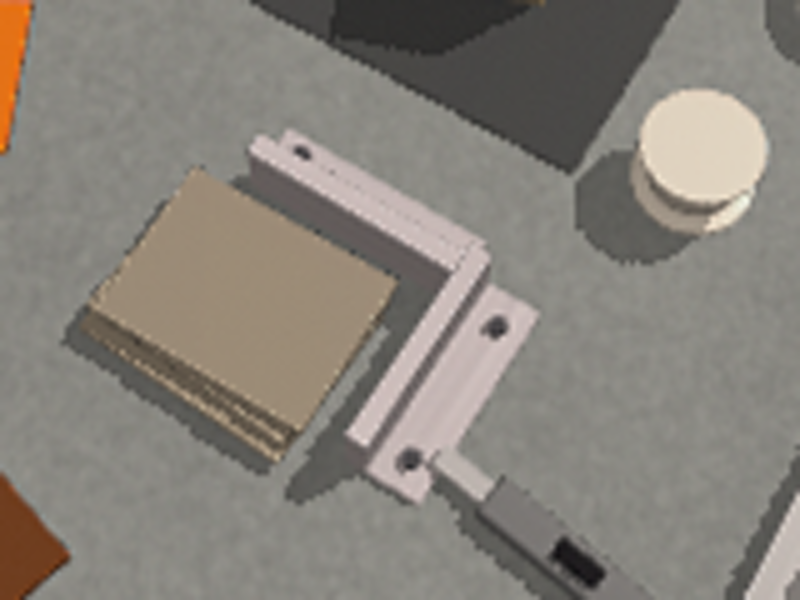

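```bash
python3 - <<'E'
from h import *
for n in("top","scene"):
    W=np.load(n+"0.npz")["W"]; dz=2 if n=="top" else 0
    f=sel(W,35+dz,46+dz,(480,690,-280,-90))
    for q,a,i in(("far",f[(f[:,1]<-145)&(f[:,0]>630)],1),("side",f[f[:,0]<620],0)):
        t=a[:,i];o=a[:,1-i];k=[]
        for lo in np.arange(t.min(),t.max()-8,8):
            m=(t>=lo)&(t<lo+8)
            if m.sum()>2:k.append((lo+4,o[m].min(),o[m].max(),np.median(o[m])))
        k=np.array(k);p=np.polyfit(k[:,0],k[:,3],1);print(n,q,"slope deg",np.degrees(np.arctan(p[0])).round(2),t.min().round(),t.max().round());print(k.round(0).tolist())
    b=sel(W,21+dz,30+dz,(480,630,-255,-138)); print(rect(b))
E
```

```text
top far slope deg 0.22 -229.0 -145.0
[[-225.0, 640.0, 652.0, 647.0], [-217.0, 641.0, 653.0, 646.0], [-209.0, 641.0, 652.0, 646.0], [-201.0, 641.0, 653.0, 647.0], [-193.0, 642.0, 652.0, 647.0], [-185.0, 641.0, 652.0, 647.0], [-177.0, 642.0, 653.0, 647.0], [-169.0, 641.0, 653.0, 647.0], [-161.0, 642.0, 652.0, 647.0], [-153.0, 642.0, 653.0, 647.0]]
top side slope deg -1.17 522.0 620.0
[[526.0, -131.0, -121.0, -126.0], [534.0, -131.0, -121.0, -126.0], [542.0, -131.0, -121.0, -126.0], [550.0, -131.0, -121.0, -126.0], [558.0, -131.0, -121.0, -126.0], [566.0, -131.0, -121.0, -126.0], [574.0, -131.0, -122.0, -127.0], [582.0, -132.0, -122.0, -127.0], [590.0, -132.0, -122.0, -127.0], [598.0, -132.0, -122.0, -127.0], [606.0, -132.0, -122.0, -127.0], [614.0, -132.0, -122.0, -127.0]]
(array([ 559.6, -190.7]), array([120.1,  90.4]), 0.5)
scene far slope deg 0.44 -230.0 -146.0
[[-226.0, 639.0, 651.0, 646.0], [-218.0, 640.0, 651.0, 646.0], [-210.0, 640.0, 652.0, 647.0], [-202.0, 641.0, 652.0, 647.0], [-194.0, 640.0, 651.0, 646.0], [-186.0, 640.0, 652.0, 647.0], [-178.0, 640.0, 652.0, 646.0], [-170.0, 640.0, 653.0, 647.0], [-162.0, 641.0, 653.0, 647.0], [-154.0, 641.0, 653.0, 646.0]]
scene side slope deg -1.89 522.0 620.0
[[526.0, -132.0, -121.0, -125.0], [534.0, -132.0, -121.0, -126.0], [542.0, -132.0, -121.0, -126.0], [550.0, -132.0, -120.0, -126.0], [558.0, -132.0, -122.0, -129.0], [566.0, -132.0, -121.0, -127.0], [574.0, -132.0, -121.0, -127.0], [582.0, -134.0, -122.0, -128.0], [590.0, -134.0, -122.0, -128.0], [598.0, -134.0, -122.0, -128.0], [606.0, -133.0, -121.0, -128.0], [614.0, -134.0, -121.0, -128.0]]
(array([ 559. , -191.4]), array([120.6,  90.7]), 0.2)
```

Request:
move_arm --increments '[[[0,0,0,6.4],[0,0,0,6.4],[0,0,0,6.4],[0,0,0,6.4],[0,0,0,6.4],[0,0,0,6.4],[0,0,0,6.4],[0,0,0,6.4],[0,0,0,6.4],[0,0,0,6.4]]]' --jaw 110 --squeeze 30

```text
t: 1.93
eef_pos: [297.4, 605.9, 250.5]
orientation: [-1.57, 0.0, -0.051]
ft_force: [0.4, -0.1, -1.1]
opening: 48.8
```

Request:
move_arm --increments '[[[2.8,0,-4,0],[2.8,0,-4,0],[2.8,0,-4,0],[2.8,0,-4,0],[2.8,0,-4,0],[2.8,0,-4,0],[2.8,0,-4,0],[2.8,0,-4,0],[2.8,0,-4,0],[2.8,0,-4,0],[0,0,-4,0],[0,0,-4,0],[0,0,-4,0],[0,0,-4,0],[0,0,-4,0],[0,0,-4,0],[0,0,-4,0],[0,0,-4,0]]]'

```text
t: 3.43
eef_pos: [503.4, -82.8, 248.5]
orientation: [-1.563, -0.005, -0.045]
ft_force: [1.0, -0.5, 0.2]
opening: 48.7
```

Request:
move_arm --increments '[[[1.6,0,-3.7,-2.3],[1.6,0,-3.7,0],[1.6,0,-3.7,0],[1.6,0,-3.7,0],[1.4,1,-3.7,0],[0,4,0,0],[0,4,0,0],[0,4,0,0],[0,4,0,0],[0,2,0,0],[0,0,0,0],[0,0,0,0]]]'

```text
t: 4.43
eef_pos: [581.5, -289.2, 52.7]
orientation: [-1.567, -0.014, -0.013]
ft_force: [-1.0, 0.1, 1.2]
opening: 48.5
```

Request:
move_arm --increments '[[[0,1,0,0],[0,1,0,0],[0,0.3,0,0],[0,0,0,0],[0,0,0,0]]]'

```text
t: 4.85
eef_pos: [585.0, -289.8, 33.3]
orientation: [-1.569, -0.021, -0.012]
ft_force: [-0.5, -0.5, 0.2]
opening: 48.5
```

```bash
python3 - <<'E'
from h import *
c=vision.camera("scene");save("s1.png",c["image"]);W=cloud(c)
a=c["image"][190:310,220:380];save("s1c.png",cv2.resize(a,(800,600),interpolation=cv2.INTER_CUBIC))
c=vision.camera("wrist");save("w1.png",c["image"]);print(c["eye"],c["orientation"],manip.state()["eef_pos"])
P=sel(W,-5,80,(530,640,-320,-255));P=P[P[:,2]>3];print([ (z,((P[:,2]>z)&(P[:,2]<=z+3)).sum()) for z in range(3,50,3)])
E
```

```text
[ 583.30331836 -216.91233106  157.61041373] [ 2.85000865 -0.02286944 -0.01290727] [ 585.08200456 -289.82070578   33.44138491]
[(3, np.int64(6)), (6, np.int64(0)), (9, np.int64(0)), (12, np.int64(0)), (15, np.int64(1)), (18, np.int64(0)), (21, np.int64(1)), (24, np.int64(1)), (27, np.int64(3)), (30, np.int64(3)), (33, np.int64(1)), (36, np.int64(2)), (39, np.int64(1)), (42, np.int64(3)), (45, np.int64(2)), (48, np.int64(0))]
```

View pics/s1c.png

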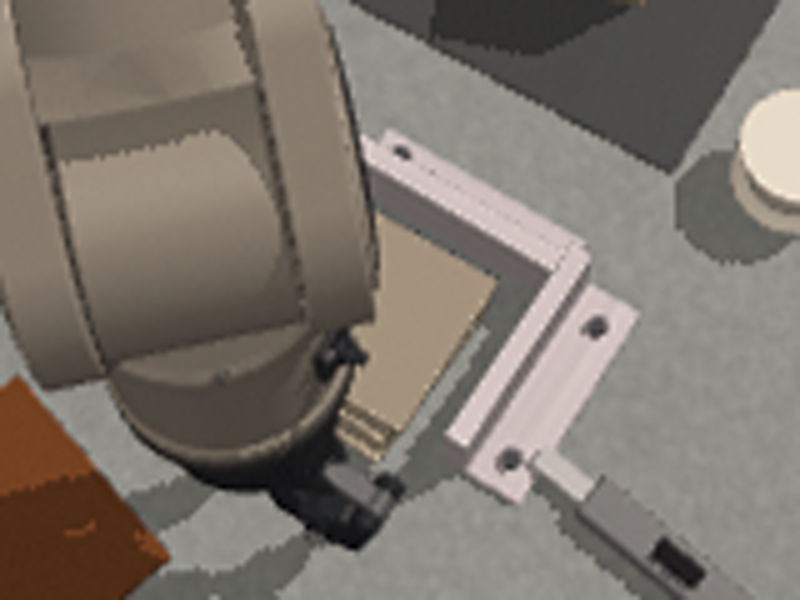

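Request:
move_arm --increments '[[[0,0.3,0,0],[0,0.2,0,0],[0,0.2,0,0],[0,0.2,0,0],[0,0,0,0]]]'

```text
t: 5.37
eef_pos: [586.0, -289.9, 25.0]
orientation: [-1.569, -0.023, -0.012]
ft_force: [0.4, 0.3, -0.6]
opening: 48.9
```

View pics/w1.png

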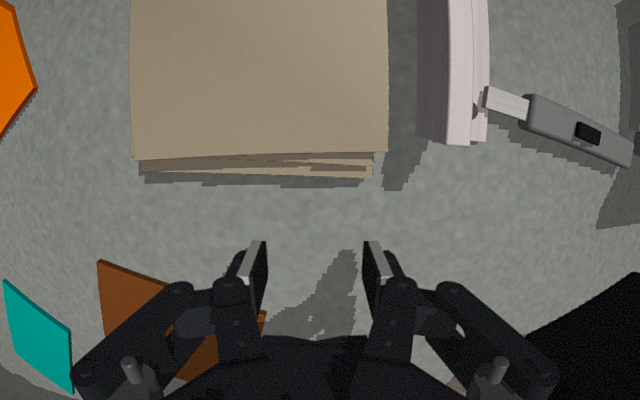

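Request:
move_arm --increments '[[[0,0.2,0,0],[0,0.2,0,0],[0,0.2,0,0],[0,0.2,0,0],[0,0,0,0]]]'

```text
t: 5.78
eef_pos: [586.3, -290.0, 16.9]
orientation: [-1.569, -0.024, -0.012]
ft_force: [-2.6, 1.8, 8.7]
opening: 48.5
```

Request:
move_arm --increments '[[[0,-0.7,0,0],[-1.3,0,0,0],[-1.3,0,0,0],[0,0,1,0],[0,0,1,0],[0,0,0.7,0],[0,0,0.4,0],[0,0,0.4,0],[0,0,0.4,0]]]'

```text
t: 6.53
eef_pos: [559.5, -248.3, 24.5]
orientation: [-1.569, -0.025, -0.013]
ft_force: [0.0, -0.3, -1.1]
opening: 48.6
```

Request:
move_arm --increments '[[[0,0,0.3,0],[0,0,0.3,0],[0,0,0.3,0],[0,0,0.3,0],[0,0,0.2,0]]]'

```text
t: 6.95
eef_pos: [560.3, -233.6, 24.6]
orientation: [-1.571, -0.026, -0.012]
ft_force: [-0.7, -14.0, -0.9]
opening: 48.5
```

Request:
move_arm --increments '[[[0,0,0.2,0],[0,0,0.2,0],[0,0,0,0]]]'

```text
t: 7.2
eef_pos: [560.1, -234.1, 25.3]
orientation: [-1.578, -0.028, -0.017]
ft_force: [0.2, 0.2, 0.2]
opening: 48.4
```

```bash
python3 - <<'E'
from h import *
c=vision.camera("wrist");save("w2.png",c["image"])
E
```

```text
(no output)
```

View pics/w2.png

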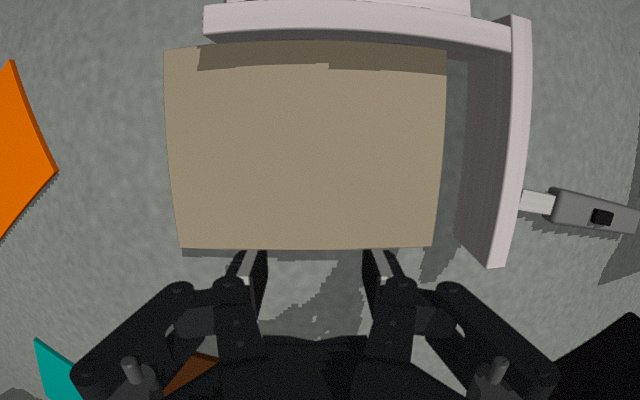

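Request:
move_arm --increments '[[[0,0,-1.5,0],[0,-1,-1.5,0],[0,-3,0,0],[0,-3,0,7],[0,0,0,7],[0,0,0,7],[0,0,0,7],[0,0,0,7],[0,0,0,7],[0,0,0,7],[0,0,0,7],[0,0,0,7],[0,0,0,7],[0,0,0,7],[0,0,0,7],[0,0,0,0],[0,0,0,0]]]'

```text
t: 8.67
eef_pos: [557.9, -270.5, 110.5]
orientation: [-1.537, -0.002, -1.517]
ft_force: [0.1, 1.5, -0.7]
opening: 48.7
```

Request:
move_arm --increments '[[[-3,0,-3,3.7],[-3,0,-3,0],[-3,0,-3,0],[0,3,0,0],[0,3,0,0],[0,1.5,0,0],[0,0,0,0],[0,0,0,0]]]'

```text
t: 9.33
eef_pos: [470.3, -173.2, 33.3]
orientation: [-1.532, 0.002, -1.534]
ft_force: [0.1, -0.0, 0.7]
opening: 48.3
```

Request:
move_arm --increments '[[[0.4,0.4,0,2.7],[0,0.4,0,0],[0,0,1,0],[0,0,0.7,0],[0,0,0,0]]]'

```text
t: 9.75
eef_pos: [491.2, -179.7, 29.9]
orientation: [-1.527, 0.004, -1.575]
ft_force: [-0.8, -0.1, -0.6]
opening: 48.6
```

Request:
move_arm --increments '[[[0,0,-1.2,0],[0,0.6,-0.3,0],[0,0.2,0,0],[0,0,0,0]]]'

```text
t: 10.08
eef_pos: [476.5, -179.8, 21.4]
orientation: [-1.526, 0.003, -1.571]
ft_force: [0.4, 0.8, -0.1]
opening: 48.8
```

Request:
move_arm --increments '[[[0,0,0.6,0],[0,0,0.5,0],[0,0,0.4,0],[0,0,0.4,0],[0,0,0.3,0],[0,0,0.3,0],[0,0,0.3,0],[0,0,0.3,0]]]'

```text
t: 10.75
eef_pos: [508.7, -179.7, 22.3]
orientation: [-1.53, 0.004, -1.572]
ft_force: [-23.7, -1.0, 10.7]
opening: 48.3
```

Request:
move_arm --increments '[[[0,0,0.2,0],[0,0,0.2,0],[0,0,0,0]]]'

```text
t: 11.0
eef_pos: [508.0, -180.1, 21.3]
orientation: [-1.538, 0.006, -1.575]
ft_force: [0.8, -1.0, -0.1]
opening: 48.3
```

```bash
python3 - <<'E'
from h import *
c=vision.camera("scene");save("s3.png",c["image"]);W=cloud(c);b=sel(W,18,30,(480,638,-255,-136));print(rect(b))
c=vision.camera("wrist");save("w3.png",c["image"]);print(manip.state()["ft_force"])
E
```

```text
(array([ 571.9, -179.4]), array([ 88.5, 130.8]), 89.1)
[-4.11538627 -0.6948379  -1.29887166]
```

View pics/w3.png

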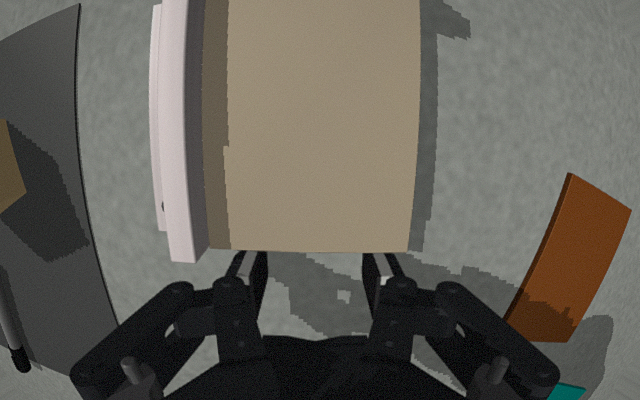

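Request:
move_arm --increments '[[[0,0,-1.5,0],[0,0,-1.5,0],[0,-3,0,0],[0,-3,0,-7],[0,-3,0,-7],[0,0,0,-7],[0,0,0,-7],[0,0,0,-7],[0,0,0,-7],[0,0,0,-7],[0,0,0,-7],[0,0,0,-7],[0,0,0,-7],[0,0,0,-7],[0,0,0,-7],[0,0,0,-3],[0,0,0,0],[0,0,0,0]]]'

```text
t: 12.6
eef_pos: [482.8, -180.2, 118.9]
orientation: [-1.567, -0.049, -0.014]
ft_force: [0.1, -0.4, 1.1]
opening: 48.4
```

```bash
python3 - <<'E'
from h import *
for n in("top","scene"):
    c=vision.camera(n);W=cloud(c);dz=2 if n=="top" else 0;b=sel(W,20+dz,30+dz,(480,641,-255,-133));print(n,rect(b),len(b),np.percentile(b[:,0],[1,99]),np.percentile(b[:,1],[1,99]))
    save(n+"4.png",c["image"])
print(manip.state()["eef_pos"])
E
```

```text
top (array([ 581.5, -181.6]), array([ 92.7, 120.8]), 88.9) 919 [524.58711707 640.59088551] [-220.6803108  -134.79561954]
scene (array([ 581.1, -180.8]), array([ 96.2, 120.8]), 89.2) 1615 [522.32259484 636.39544035] [-223.13091415 -133.56782711]
[ 482.69882258 -180.14749005  118.74300474]
```

Request:
move_arm --increments '[[[3.2,0,-2.8,0],[3.3,0,-2.8,0],[3.3,0,-2.8,0],[0,3,0,0],[0,3,0,0],[0,3,0,0],[0,0.6,0,0],[0,0,0,0]]]'

```text
t: 13.37
eef_pos: [587.7, -265.9, 22.9]
orientation: [-1.567, -0.05, -0.024]
ft_force: [-0.6, 0.3, 1.0]
opening: 48.6
```

Request:
move_arm --increments '[[[-0.6,-0.1,0.8,-0.9],[0,0,0.8,0],[0,0,0.6,0],[0,0,0.3,0],[0,0,0.3,0],[0,0,0.3,0],[0,0,0.3,0],[0,0,0.3,0]]]'

```text
t: 14.03
eef_pos: [582.7, -233.8, 32.6]
orientation: [-1.58, -0.06, -0.015]
ft_force: [-2.8, -14.1, -0.6]
opening: 48.6
```

Request:
move_arm --increments '[[[0,0,-1.5,0],[0,0,-0.5,0],[0,0.5,0,0],[0,0.4,0,0],[0,0,0,0]]]'

```text
t: 14.45
eef_pos: [584.4, -253.8, 25.8]
orientation: [-1.581, -0.064, -0.015]
ft_force: [0.0, 0.6, -0.1]
opening: 48.3
```

```bash
python3 - <<'E'
from h import *
c=vision.camera("wrist");save("w5.png",c["image"])
E
```

```text
(no output)
```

View pics/w5.png

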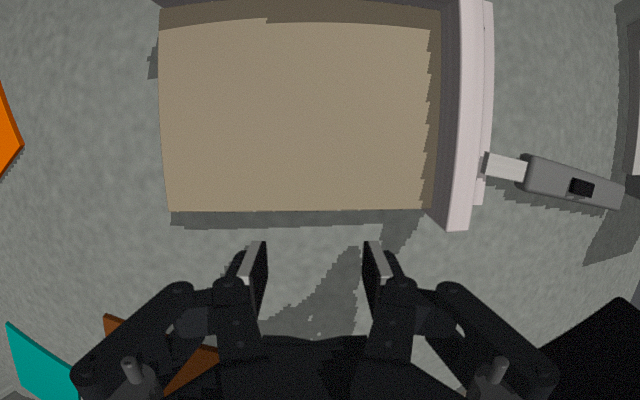

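Request:
move_arm --increments '[[[0,0.3,0.5,0],[0,0,0.4,0],[0,0,0.3,0],[0,0,0.3,0],[0,0,0.2,0],[0,0,0.2,0],[0,0,0.2,0]]]'

```text
t: 15.08
eef_pos: [584.7, -234.0, 22.8]
orientation: [-1.588, -0.065, -0.017]
ft_force: [0.3, -11.7, -0.5]
opening: 48.4
```

Request:
move_arm --increments '[[[0,0,-1.5,0],[0,0,-1.5,0],[0,-3,0,0],[0,-3.5,0,0],[0,-3.5,0,0],[0,-3.5,0,0],[0,0,0,0]]]' --jaw 0

```text
t: 15.67
eef_pos: [573.1, -265.1, 161.6]
orientation: [-1.588, -0.06, -0.019]
ft_force: [0.5, -1.1, 0.6]
opening: 85.4
```

Request:
move_arm --increments '[[[-0.5,0,4,3],[-0.5,0,4,3],[-0.5,0,4,3],[-0.5,0,4,3],[-0.5,0,4,3],[0,0,4,0],[0,0,4,0],[0,0,4,0],[0,0,4,0],[0,0,4,0],[0,0,3,0],[0,0,0,0],[0,0,0,0]]]'

```text
t: 16.75
eef_pos: [646.3, 167.8, 163.0]
orientation: [-1.567, -0.071, -0.304]
ft_force: [-1.1, -0.9, -0.4]
opening: 85.3
```

```bash
python3 - <<'E'
from h import *
for n in("top","scene"):
    c=vision.camera(n);W=cloud(c);dz=2 if n=="top" else 0;b=sel(W,20+dz,30+dz,(480,641,-255,-133));print(n,rect(b),len(b),np.percentile(b[:,0],[1,99]),np.percentile(b[:,1],[1,99]))
    save(n+"6.png",c["image"])
    b=sel(W,8+dz,19+dz,(480,641,-255,-133));print(len(b),b[::max(1,len(b)//12)].round().tolist())
c=vision.camera("wrist");save("w6.png",c["image"]);s=manip.state();print(s["eef_pos"],s["orientation"],c["intrinsics"])
a=cv2.imread('pics/scene6.png')[190:310,240:400];cv2.imwrite('pics/c6.png',cv2.resize(a,(800,600),interpolation=cv2.INTER_CUBIC))
E
```

```text
top (array([ 581.4, -181.3]), array([ 92. , 120.9]), 88.7) 1511 [521.99032436 640.56065545] [-222.64546171 -135.19647211]
69 [[639.0, -188.0, 20.0], [623.0, -216.0, 20.0], [613.0, -175.0, 21.0], [597.0, -154.0, 21.0], [582.0, -194.0, 20.0], [569.0, -156.0, 21.0], [558.0, -206.0, 21.0], [553.0, -213.0, 21.0], [540.0, -160.0, 21.0], [535.0, -203.0, 20.0], [522.0, -148.0, 11.0], [521.0, -181.0, 10.0], [521.0, -194.0, 12.0], [520.0, -213.0, 16.0]]
scene (array([ 581.2, -180.2]), array([ 96. , 121.2]), 88.7) 1628 [522.12680272 636.3262137 ] [-223.16936959 -133.59399365]
54 [[558.0, -157.0, 19.0], [524.0, -222.0, 12.0], [562.0, -204.0, 19.0], [539.0, -223.0, 14.0], [551.0, -223.0, 19.0], [568.0, -223.0, 15.0], [579.0, -223.0, 10.0], [589.0, -223.0, 18.0], [597.0, -223.0, 14.0], [609.0, -223.0, 18.0], [614.0, -223.0, 14.0], [621.0, -224.0, 18.0], [626.0, -224.0, 11.0], [634.0, -224.0, 10.0]]
[645.99186427 165.58858436 163.31418633] [-1.56652528 -0.07094561 -0.30695932] [[309.70691629   0.         314.41050635]
 [  0.         309.70691629 197.80282741]
 [  0.           0.           1.        ]]
```

View pics/c6.png

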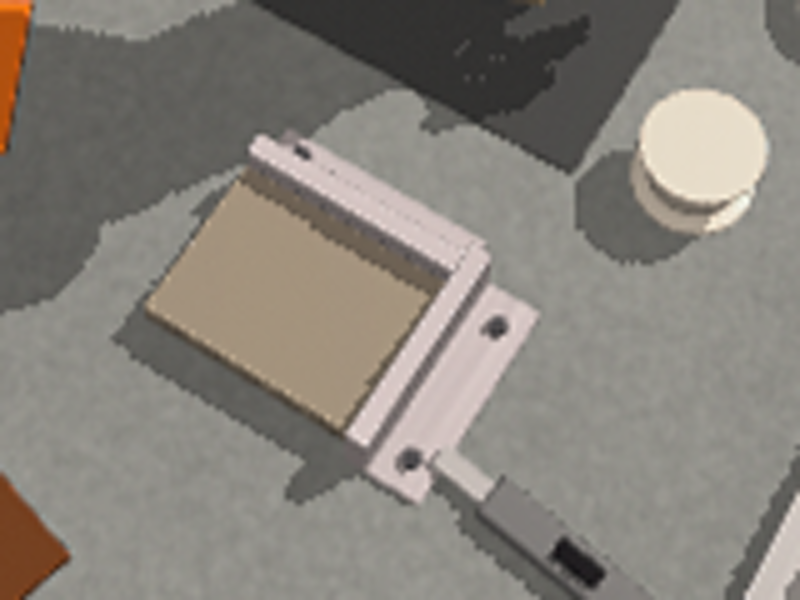

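Request:
move_arm --increments '[[[-3.2,0,0.8,0],[-3.2,0,0.8,0],[-3.2,0,0.8,0],[-3.2,0,0.8,0],[-3,0,0.8,0],[0,0,0,0],[0,0,0,0]]]'

```text
t: 17.48
eef_pos: [503.8, 241.0, 152.3]
orientation: [-1.567, -0.071, -0.326]
ft_force: [1.2, 0.1, -0.1]
opening: 85.5
```

```bash
python3 - <<'E'
from h import *
c=vision.camera("wrist");save("w7.png",c["image"]);s=manip.state();print(s["eef_pos"],s["orientation"])
E
```

```text
[503.88353227 241.01371409 152.18593776] [-1.56678696 -0.07088595 -0.32625181]
```

View pics/w7.png

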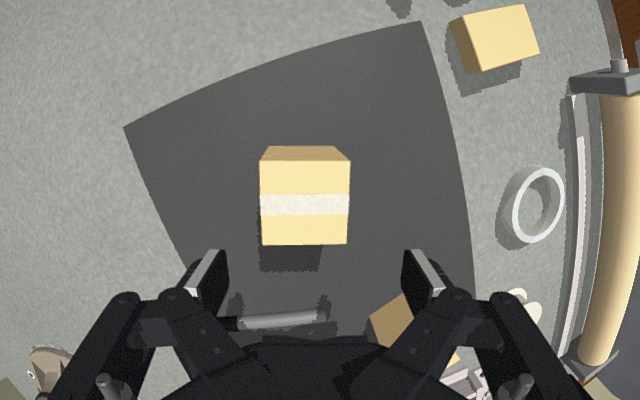

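Request:
move_arm --increments '[[[-0.1,0,1.1,0],[-0.2,2.5,0,0],[-0.2,2.5,0,0],[-0.2,2.5,0,0],[-0.2,2.5,0,0],[0,0,0,0],[0,0,0,0]]]'

```text
t: 18.12
eef_pos: [515.2, 250.4, 50.4]
orientation: [-1.561, -0.075, -0.339]
ft_force: [0.3, 0.1, 1.9]
opening: 85.1
```

Request:
move_arm --increments '[[[-0.8,0,0,0],[0,0.2,0,0],[0,0,0,0]]]'

```text
t: 18.37
eef_pos: [509.6, 252.7, 50.4]
orientation: [-1.559, -0.077, -0.342]
ft_force: [0.5, -0.6, -0.7]
opening: 85.4
```

Request:
move_arm --increments '[[[0,0,0,0],[0,0,0,0],[0,0,0,0],[0,0,0,0],[0,0,0,0],[0,0,0,0]]]' --jaw 255 --squeeze 35

```text
t: 18.87
eef_pos: [509.9, 254.6, 53.9]
orientation: [-1.554, -0.077, -0.341]
ft_force: [0.7, 0.2, -1.9]
opening: 59.5
```

Request:
move_arm --increments '[[[0,-1,0,0],[0.1,-1.5,0,0],[0.1,-1.5,0,0],[0.1,-1.5,0,0],[0,-0.5,0,0],[0,0,0,0],[0,0,0,0],[0,0,0,0],[0,0,0,0],[0,0,0,0],[0,0,0,0]]]'

```text
t: 19.78
eef_pos: [506.6, 253.2, 116.6]
orientation: [-1.557, -0.076, -0.341]
ft_force: [1.3, 0.3, -2.3]
opening: 59.4
```

```bash
python3 - <<'E'
from h import *
f=[]
for i in range(4):
    c=vision.camera("scene");s=manip.state();f.append(s["ft_force"])
print(np.round(f,1),s["eef_pos"],s["joint_efforts"].round(1))
W=cloud(c);a=sel(W,60,220,(440,580,180,320));print(a[:,2].max());b=sel(W,72,92,(500,620,10,110));print(rect(b))
save("s8.png",c["image"])
E
```

```text
[[-0.2 -0.4 -3.3]
 [ 0.1  0.1 -2.7]
 [-0.4 -0.4 -2.3]
 [ 0.4  0.4 -2.5]] [506.7720646  253.29294722 116.9588135 ] [  0.  -71.8  17.7 -33.6   0.1  -0.5   0. ]
219.49685613626434
(array([562.5,  58.1]), array([58.4, 61.9]), 18.3)
```

Request:
move_arm --increments '[[[-0.1,1.5,0,0],[-0.1,1.5,0,0],[-0.1,1.5,0,0],[-0.1,1,0,0],[0,0.4,0,0],[0,0,0,0],[0,0,0,0]]]'

```text
t: 20.57
eef_pos: [508.5, 254.3, 56.0]
orientation: [-1.556, -0.077, -0.342]
ft_force: [0.1, -0.8, -2.1]
opening: 59.3
```

Request:
move_arm --increments '[[[0,0.2,0,0],[0,0.1,0,0],[0,0.1,0,0],[0,0,0,0]]]'

```text
t: 20.9
eef_pos: [509.7, 254.9, 53.6]
orientation: [-1.554, -0.078, -0.342]
ft_force: [-0.5, 0.2, -2.4]
opening: 59.3
```

Request:
move_arm --increments '[[[0,0.2,0,0],[0,0.2,0,0],[0,0.1,0,0],[0,0,0,0]]]'

```text
t: 21.23
eef_pos: [510.4, 255.1, 53.5]
orientation: [-1.549, -0.075, -0.342]
ft_force: [0.1, -0.2, -3.2]
opening: 59.5
```

Request:
move_arm --increments '[[[0,0.2,0,0],[0,0.2,0,0]]]'

```text
t: 21.4
eef_pos: [511.3, 255.6, 52.2]
orientation: [-1.546, -0.073, -0.343]
ft_force: [-3.3, 0.7, 31.6]
opening: 59.3
```

```bash
python3 - <<'E'
from h import *
c=vision.camera("scene");save("s9.png",c["image"][80:230,250:430])
W=cloud(c);a=sel(W,-10,220,(440,580,180,320));s=manip.state();print(s["eef_pos"],s["ft_force"])
for d in vision.regions_of("scene","carton_left")[:2]:
    p=W[d["mask"]];print(d["score"],np.nanpercentile(p,[2,50,98],axis=0).round(1))
E
```

```text
[511.43657812 255.86535078  51.98652728] [-13.33452976  -5.61371158  44.8250347 ]
```

Request:
move_arm --increments '[[[0,0,0,0],[0,0,0,0],[0,0,0,0],[0,0,0,0]]]' --jaw 0

```text
t: 21.83
eef_pos: [512.3, 256.5, 52.9]
orientation: [-1.543, -0.075, -0.343]
ft_force: [-0.2, -0.7, 0.5]
opening: 85.5
```

Request:
move_arm --increments '[[[0.1,-1.5,0,0],[0.2,-2.5,0,0],[0.2,-2.5,0,0],[0.3,-3,0,0],[0,-2,0,0],[0,0,0,0]]]'

```text
t: 22.33
eef_pos: [510.1, 252.1, 170.1]
orientation: [-1.549, -0.074, -0.344]
ft_force: [1.1, 1.8, 0.7]
opening: 85.5
```

Request:
move_arm --increments '[[[2.2,0,-3.3,0],[2.2,0,-3.3,0],[2.2,0,-3.3,0],[2.2,0,-3.3,0],[2.2,0,-3.3,0],[0,0,0,-6.5],[0,0,0,-6.5],[0,0,0,-6.5],[0,0,0,-6.5],[0,0,0,-6.5],[0,0,0,-6],[0,0,0,0],[0,0,0,0]]]'

```text
t: 23.42
eef_pos: [560.4, 52.1, 171.7]
orientation: [-1.604, -0.072, 0.362]
ft_force: [0.5, 0.7, -0.8]
opening: 85.2
```

```bash
python3 - <<'E'
from h import *
c=vision.camera("wrist");save("w9.png",c["image"]);s=manip.state();print(s["eef_pos"],s["orientation"])
for n in("top","scene"):
    c=vision.camera(n);W=cloud(c);save(n+"9.png",c["image"])
    for q,bx in(("L",(440,580,180,310)),("R",(500,640,0,115))):
        a=sel(W,72,90,bx)
        if len(a)>20: print(n,q,len(a),rect(a),np.percentile(a[:,2],[2,50,98]).round(1))
T=np.array([562.5,58.4,0])-s["eef_pos"];M=R.from_euler('xyz',s["orientation"]).as_matrix()
print("tool shift to 48mm", (M.T@(np.array([562.5,58.4,50])-s["eef_pos"])).round(1))
E
```

```text
[560.38395432  52.08991691 171.70987688] [-1.60451087 -0.0719409   0.36199291]
top R 42 (array([554.4,  28.6]), array([11.8, 26. ]), 87.4) [75.9 81.8 84.5]
scene L 154 (array([520.5, 256.3]), array([46.8, 44.8]), 72.6) [74.2 80.6 83.6]
scene R 464 (array([562.3,  58. ]), array([58.3, 60. ]), 19.3) [75.2 80.6 83.7]
tool shift to 48mm [ -4.5 121.5   9.3]
```

View pics/w9.png

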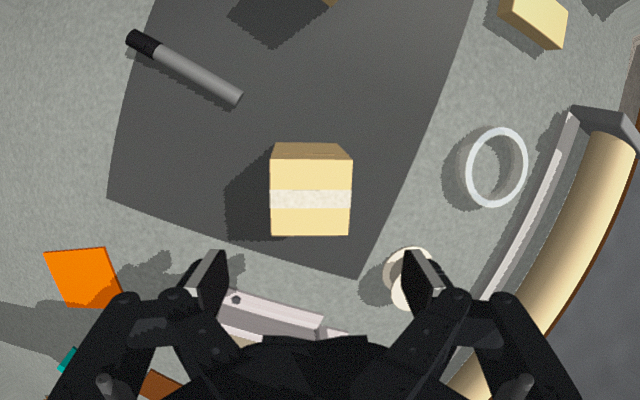

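Request:
move_arm --increments '[[[-0.3,0,0.9,1.4],[-0.2,3,0,0],[-0.2,3,0,0],[-0.2,3,0,0],[-0.2,2.6,0,0],[0,0,0,0],[0,0,0,0]]]'

```text
t: 24.15
eef_pos: [558.0, 58.3, 52.1]
orientation: [-1.603, -0.077, 0.324]
ft_force: [0.1, -0.5, 1.0]
opening: 85.2
```

Request:
move_arm --increments '[[[0.4,0.2,0,0],[0,0,0,0]]]'

```text
t: 24.32
eef_pos: [562.9, 59.8, 52.1]
orientation: [-1.603, -0.078, 0.322]
ft_force: [-0.1, 0.5, 0.5]
opening: 85.0
```

Request:
move_arm --increments '[[[0,0,0,0],[0,0,0,0],[0,0,0,0],[0,0,0,0],[0,0,0,0],[0,0,0,0]]]' --jaw 255 --squeeze 38

```text
t: 24.82
eef_pos: [563.9, 60.8, 56.8]
orientation: [-1.602, -0.082, 0.322]
ft_force: [-0.5, 0.9, -6.8]
opening: 59.5
```

Request:
move_arm --increments '[[[0,-1,0,0],[0.1,-1.5,0,0],[0.1,-1.5,0,0],[0.1,-1.5,0,0],[0,-0.5,0,0],[0,0,0,0],[0,0,0,0],[0,0,0,0],[0,0,0,0],[0,0,0,0]]]'

```text
t: 25.65
eef_pos: [559.3, 61.7, 119.8]
orientation: [-1.602, -0.079, 0.321]
ft_force: [-0.2, -0.7, -5.9]
opening: 59.7
```

```bash
python3 - <<'E'
from h import *
f=[]
for i in range(4):
    c=vision.camera("scene");s=manip.state();f.append(s["ft_force"])
print(np.round(f,1),s["eef_pos"],s["orientation"],s["opening"])
W=cloud(c);b=sel(W,72,92,(440,580,180,310));print(rect(b))
E
```

```text
[[ 0.   0.2 -6.1]
 [-1.6 -0.1 -5.9]
 [ 0.5  0.2 -6.7]
 [-0.3  0.  -7.5]] [559.47911227  61.60518398 120.0573908 ] [-1.60177106 -0.07915629  0.32100072] 59.16665870897412
(array([535.1, 253.4]), array([29.6, 63.5]), 10.1)
```

Request:
move_arm --increments '[[[0,-1.5,0,0],[0.1,-2,0,0],[0.1,-1.5,0,0],[-0.5,0,-1.5,0],[-0.7,0,-2.6,0],[-0.7,0,-2.6,0],[-0.7,0,-2.6,0],[-0.7,0,-2.6,0],[-0.7,0,-2.6,0],[-0.7,0,-2.6,0],[-0.4,0,-2.6,0],[-0.3,0,-1.5,0],[-0.2,0,-1,0],[0,0,0,0],[0,0,0,0],[0,0,0,0]]]'

```text
t: 27.18
eef_pos: [573.1, -176.5, 172.8]
orientation: [-1.603, -0.076, 0.323]
ft_force: [-0.3, 0.9, -6.4]
opening: 59.0
```

Request:
move_arm --increments '[[[0.4,0,0,0],[0,0,0,0],[0,0,0,0],[0,0,0,0],[0,0,0,0]]]'

```text
t: 27.6
eef_pos: [577.7, -171.4, 172.7]
orientation: [-1.602, -0.075, 0.328]
ft_force: [0.2, -0.1, -6.8]
opening: 58.6
```

```bash
python3 - <<'E'
from h import *
s=manip.state();M=R.from_euler('xyz',s["orientation"]).as_matrix()
print("tcp",s["eef_pos"],"underside est",s["eef_pos"]+52*M[:,1],"tilt",np.arccos(-M[2,1]),s["ft_force"],s["joint_velocities"].round(3))
c=vision.camera("scene");W=cloud(c);b=sel(W,72,92,(440,580,180,310));print("L",rect(b),np.median(b[:,2]))
b=sel(W,20,30,(480,641,-255,-133));print("boards",rect(b),len(b))
for d in vision.regions_of("scene","carton_right")[:3]: print(d["score"],np.nanpercentile(W[d["mask"]],[2,50,98],axis=0).round().tolist())
save("end.png",cv2.resize(c["image"][60:310,180:480],(780,600)))
E
```

```text
tcp [ 577.68463764 -171.36095684  172.67071149] underside est [ 581.90314273 -171.62724403  120.84279135] tilt 0.08137634643701835 [ 0.18043384 -0.07644666 -6.82954421] [-0.008 -0.001 -0.005 -0.002 -0.001 -0.    -0.003]
L (array([511.1, 252.1]), array([62.2, 61. ]), 67.8) 80.20291399055805
boards (array([ 578.7, -177.9]), array([ 92.3, 117.9]), 88.7) 1278
0.64 [[556.0, -207.0, 126.0], [584.0, -193.0, 195.0], [614.0, -169.0, 201.0]]
0.61 [[459.0, 98.0, 10.0], [472.0, 105.0, 15.0], [481.0, 112.0, 19.0]]
```

View pics/end.png

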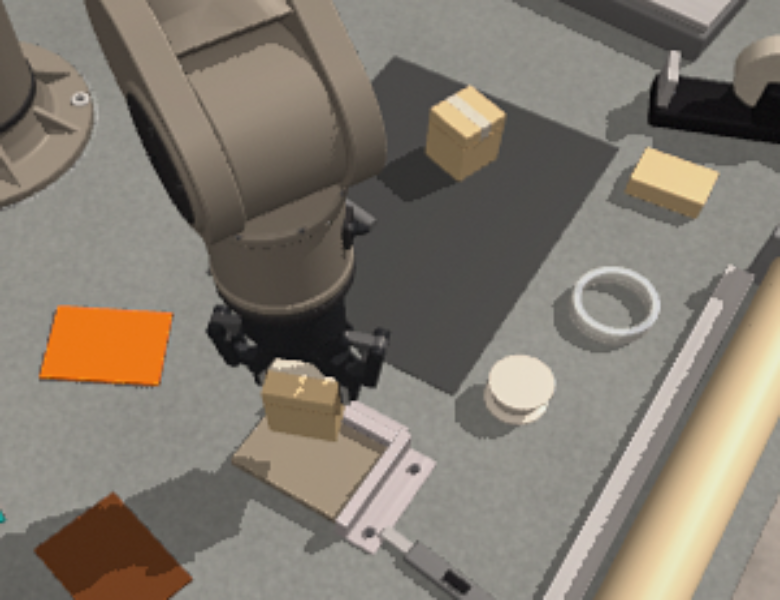

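```bash
python3 - <<'E'
from h import *
s=manip.state();print(s["t"],s["eef_pos"],s["ft_force"],s["opening"]);print(manip.job_done())
E
```

```text
27.7 [ 577.64111231 -171.47768727  172.70010121] [ 0.27257425  0.0257076  -6.11199514] 58.70133681692981
the job is handed in; nothing more can be done
None
```

The job is handed in at t = 27.7 s, well inside the 72 s limit. No verdict was reported.

- **Boards:** I tapped the stack against the side fence, then the far fence, then the side fence again. In the last clear view from the cameras, the edges of all three were in line and close to flush with both fences. The top board's centre measured about (581, -180) mm, with the jig origin at about (581, -177.5) mm. That is roughly 2 to 3 mm off in y, about as good as the calibration. In the final view the carton partly hid the stack, so that last board fit is less reliable.
- **Weighing:** The left carton pulled about 2.5 N and was set back upright on the mat. The right one pulled about 6.3 N, so the right one is heavier.
- **Final hold:** I am holding the right carton over the boards at an estimated (582, -172) mm. Its underside is at an estimated 120 mm above the table, so about 97 mm above the boards. The arm was still, and the gripper is tilted about 0.08 rad.
- **Left carton and bystanders:** The left carton stands on the mat with its top at 80 mm. I saw no bystander moved in the final picture, but did not measure their positions.

Some things did not go cleanly:
- In the second side tap the fingers rode up about 10 mm, so I repeated that tap low.
- The tool's tilt slowly grew to about 0.08 rad, and the moves offer no way to correct it.
- Setting the left carton down briefly pressed about 45 N through the fingers. That is under the 120 N wrist limit.

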